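# Hook a stuck battery pack out of its charging bay and onto the test contacts

## Robot

A 7-joint arm with a two-finger parallel gripper is mounted at the origin on the work surface. World frame = base frame: x ahead of the robot, y to its left, z up, the work surface at z = 0. Lengths are in m, angles in rad, forces in N, time in s.
With the tool pointing down it reaches from about 0.35 to 0.9 m from the base axis. Payload 8.1 kg.
Tool frame: the origin (TCP) lies at the centre of the arm's flange, where the gripper is bolted on; the fingertips stand 178 mm ahead of it and the grasp point (between the pads) lies 159 mm ahead of it; z points along the fingers, y is the direction in which the jaws open and shut (so a half turn about z gives the same grasp; the last joint's range is limited). The gripper opens to 92 mm and grips with 3 to 60 N. Pads are 19 mm wide; open, the fingers measure 130 mm over their backs; the gripper's body (75 mm by 190 mm) begins 47 mm behind the grasp point.
Start: joints at [-1.221, 0.434, 0.025, 1.573, -0.012, 1.134, -0.075], TCP at [0.273, 0.562, 0.405] pointing down, gripper open.
Joint ranges: [-2.62, 2.62], [-0.44, 2.09], [-1.27, 1.32], [0.08, 2.57], [-1.32, 4.46], [0.12, 2], [-2.74, 2.74]. Speed limits (rad/s): [2.22, 2.22, 3.01, 3.01, 3.14, 3.14, 3.14].

## Interface

Orientations are given as a rotation vector (axis times angle).
In Python, from cell import arm gives the robot as it stands. The module is installed in compiled form; this text tells all that it offers.
- The arm moves only by the tool move_arm, never from a script. Its argument "steps" is a list of rows, each a list of 4 numbers: the shift along the tool's x, y, z in mm, then the turn about the tool's z in rad. In form: [[x, y, z, twist], ...]. A call has 1 to 20 rows; each row is the pose to reach, as a shift and turn from the pose commanded when the call began, along the tool's axes at that moment; what a row does not reach only later rows make up. A row lasts 1/8 s, in which the tool goes at most 62.5 mm and 10.7 degrees, less where a joint would pass 70% of its speed; a pose out of reach is approached as far as the arm can. A call with a gripper value outside its range is refused whole. "grip" is the finger opening in mm, from 0 to 91.8, set as the call begins (left out, the last holds). The fingers move at their own pace and stop on an object; "grip_force" is the grip in N (left out, the last holds). Time passes only in rows, so rows that repeat a pose let the fingers close. It gives the time, the measured TCP pose, the force and the opening at its end, in the units of the state.
- arm.observe(): the state, without advancing time (a new reading comes with each control period).
- arm.get_image(name): name is "scene" or "side" or "wrist"; returns the picture (400x640x3 uint8, red, green, blue); there is no depth.
- arm.camera_info(name): a dict with "mtx" (3x3 intrinsics, pixels), "dist_coeffs" ([k1, k2, p1, p2, k3] as OpenCV has them; the pictures are not rectified), "pose" (4x4, takes a point from camera to world coordinates); the wrist camera has in their place "T_tool_cam" (4x4, takes a point from camera to tool coordinates, whose origin is the TCP and whose axes are the flange's). Camera axes: x right, y down, z forward; pixel columns grow to the right and rows downward; lengths in m; the calibration is good to about 2 mm. A picture is of the moment at which its call begins: read the wrist's pose just before it. camera_info takes no time and is no camera call.
- arm.sign_off(): hands the job in, once; it reports no verdict.
The state is a dict: "clock": time; "joints": joint angles; "dq": joint speeds; "joint_efforts": joint torques, N m; "position": TCP position; "ee_rot": TCP orientation; "force": force on the tool from outside, world axes, zero at the start; "ft_torque": the same for the moment, N m; "width": opening from 0.0 (shut) to 1.0 (fully open).
Only numpy, scipy, OpenCV 4.12 (cv2) and the standard library are available. Lean on these libraries where they do the work, as an engineer would, in place of code of your own. Each camera call takes 0.05 s, during which the arm holds its last target.

## Task

The yellow battery pack is stuck in the covered bay of the charging dock: take the orange hooked pick from its rack, reach in under the clear cover, hook the pocket in the pack's top and drag the pack out along the tray until it pushes the sprung brass contacts back a little (1.5 to 4 mm), holding that for a second without jerking or crushing the contacts. Then unhook, leave the pack lying in the tray, and hang the pick back in its rack. Do not touch the pack with the gripper, do not strike or force the dock with the pick, and leave everything else where it is.

Things in the scene. Friction and masses are not known exactly. Their poses are not given: they have to be found in the camera images.
- dock: Charging dock, fixed; place and yaw differ each time. Origin on the table under the middle of the bay mouth; +x points into the bay, -x out along the tray. The block with the bay is 100 mm long (x 0 to 100), 66 mm wide, 48 mm high: black sides, clear 4 mm cover. The open tray runs from x 0 to -155 mm, with blue guides 27 mm apart, 10 mm high over its floor.
- mouth (a point): Middle of the bay mouth at floor level, 4 mm over the table; same axes as the dock. Bay: straight tunnel x 0 to 85 mm, y -13.5 to 13.5 mm, 40 mm high inside. A steel leaf in the +y wall (x 24 to 54 mm) squeezes the pack against the -y wall with about 3.5 N, so dragging it there takes a few N, differing each time; once its rear is past the leaf it slides freely on the tray floor.
- contacts (a joint): Sprung brass plate standing in the tray before a red block, both 15 mm high over the table. Value (m) 0 at rest, grows as it is pushed to the dock's -x: 1.5 N starts it, then 1.5 N more per mm; hard stop at 7 mm. Its resting face is somewhere 70 to 100 mm outside the mouth: the red block is clamped elsewhere each time and is not measured; see it or feel for it.
- pack: Yellow battery pack, loose, 60 (x) x 24 x 16 mm high, 60 to 120 g, origin under its middle. It lies flat on the bay floor, x along the dock's x, brass-faced front (-x) towards the mouth, 0 to 21 mm inside it.
- pack_eye (a point): Middle of the opening of the pull pocket in the pack's top, level with the top (20 mm over the table), same axes as the pack. The pocket is 14 mm long, 14 mm wide, 10 mm deep; the pack's front face is 15 mm to -x of this point, its rear 45 mm to +x.
- pick: Hooked pick, loose, 120 g, hanging upright in the rack. Origin on the shank axis, level with the tip. From below: foot, a level 6 x 6 mm bar pointing to +x, 10 to 16 mm above the origin; 6 mm square shank up to 62 mm; black 44 x 44 mm guard 62 to 66 mm; orange handle 66 to 124 mm.
- pick_grip (a point): Middle of the pick's orange square handle (22 x 22 mm, 58 mm tall, flats along x and y), 95 mm above the pick's origin. +x is the way the foot points.
- pick_tip (a point): Tip of the pick: middle of the lower end of the down-turned tooth, 95 mm below and 52.5 mm to +x of pick_grip, same axes. The tooth is 5 mm long (x), 6 mm wide and hangs 10 mm below the foot; the foot's top is 16 mm above the tip.
- rack_top (a point): Tool rack, fixed; place and yaw differ each time. The point where the shank axis of the hung pick belongs, level with the tops of the two rails, 80 mm over the table. The trough between the rails is 24 mm wide in y, x -20 to 68 mm, floor 6 mm over the table. The guard's underside rests on the rails, the foot points to +x in the trough. The pick lifts straight up, 80 mm to be clear.
- spare: Bystander: green spare pack lying loose on the table, same shape; origin under its middle.
- phone_dark: Bystander: black phone, 150 x 72 x 9 mm, origin under its middle.
- phone_silver: Bystander: silver phone, 150 x 72 x 9 mm, origin under its middle.
- driver: Bystander: yellow-handled screwdriver, 160 mm, lying in the clear plastic tool case (100 x 240 x 30 mm); origin under its middle.
- mug: Bystander: blue mug, 80 mm across, 90 mm tall, origin under its middle.
- dish: Bystander: steel screw dish, 90 mm across, 25 mm tall, origin under its middle.
Things that resemble listed ones, but are neither listed nor needed, are in the scene too. Leave any red look-alike of the part that bears rack_top alone.

How it is judged:
On the way, in this order (a step that is already met when the one before it is completed fails the run):
1. the pick's tooth is inside the covered bay, in the pocket of the pack (x of pick_tip in the frame of mouth above 0.005 m and horizontal distance between pick_tip and pack_eye below 0.008 m and z of pick_tip in the frame of pack_eye below -0.002 m), for 0.1 s.
2. the pack, held by the pick and clear of the bay, pushes the contacts back 1 to 4.5 mm for half a second (value of joint contacts between 0.001 and 0.0045 m and x of pack_eye in the frame of mouth below -0.05 m and z of pick_tip in the frame of pack_eye below -0.002 m and contact force between pick and pack above 0.5 N), for 0.5 s.
At the end, for the whole second after the job is handed in: The pack lies flat in the tray between the guides, its rear at least 5 mm clear of the bay mouth, and the pick hangs upright in its rack on its guard (within 12 mm of its place, upright within 0.1 rad, foot along the trough) (x of pack_eye in the frame of mouth between -0.093 and -0.05 m and y of pack_eye in the frame of mouth between -0.004 and 0.004 m and height (world z) of pack_eye below 0.023 m and angle between each of pack_eye, pick_grip's own z axis and vertical below 0.1 rad and horizontal distance between pick_grip and rack_top below 0.012 m and height (world z) of pick_grip between 0.108 and 0.118 m and angle between the x axis of pick_grip and the x axis of rack_top, either way round below 0.4 rad and linear speed of pack below 0.01 m/s); the robot touches nothing.
It fails at once if the contacts are crushed (pushed back more than 5.5 mm) (value of joint contacts above 0.0055 m).
It fails at once if the gripper touches the pack (contact force between the fingers and pack above 0.5 N).
It fails at once if the pack is jerked or pressed: the pick pushes on it with more than 20 N (contact force between pick and pack above 20 N).
It fails at once if the dock is struck or forced: the pick presses on it with more than 15 N (contact force between pick and dock above 15 N).
It fails at once if the bystanders are disturbed: one has moved more than 15 mm (distance of any of spare, phone_dark, phone_silver, driver, mug, dish from where it was at the start of the episode above 0.015 m).
It also fails if it takes over 64 s, if anything falls off the work surface, if the arm or the gripper's body presses on something with over 40 N, if the wrist force passes 120 N, or if a joint passes its speed limit or range.

## Working session

There is one attempt and no reset: what is moved stays moved. The work goes in short steps, Python scripts to look and compute and a tool call to move; the robot and the scene stay as the last step left them, time stands still between calls to the robot, and variables do not carry over. Pictures are saved under pics/ and viewed, and the job is handed in when it is done.

Besides the shell and the picture viewer there is one more tool, called after "Emit:" as name(argument=value, ...), one argument or row to a line, values as JSON. move_arm: Moves the arm, as the interface text tells. Its arguments: {"type":"object","properties":{"steps":{"type":"array"},"grip":{"type":"number"},"grip_force":{"type":"number"}},"required":["steps"]}

```bash
mkdir -p pics
python3 - <<'E'
from cell import arm
import cv2,numpy as np
np.set_printoptions(precision=4,suppress=True)
s=arm.observe();print(s)
for n in ["scene","side","wrist"]:
    im=arm.get_image(n);cv2.imwrite(f"pics/{n}0.png",im[:,:,::-1]);print(n,arm.camera_info(n))
E
```

```text
{'clock': 0.0, 'joints': array([-1.2206,  0.4352,  0.025 ,  1.5741, -0.0116,  1.134 , -0.0751]), 'dq': array([ 0.0006, -0.0005,  0.0016,  0.0004,  0.0004,  0.0003, -0.0014]), 'joint_efforts': array([ -0.0001, -66.7845,   0.9848, -31.4468,  -0.0608,   0.0428,
         0.0002]), 'position': array([0.2734, 0.5618, 0.404 ]), 'ee_rot': array([-0.7053, -3.0612,  0.0024]), 'force': array([-0.1376, -0.4598, -1.2582]), 'ft_torque': array([-0.0108,  0.0005, -0.0167]), 'width': 1.0010730680704747}
scene {'mtx': array([[395.5567,   0.    , 324.1944],
       [  0.    , 395.5567, 198.5035],
       [  0.    ,   0.    ,   1.    ]]), 'dist_coeffs': array([-0.017,  0.   ,  0.   ,  0.   ,  0.   ]), 'pose': array([[-0.1664,  0.784 , -0.598 ,  1.2502],
       [ 0.9861,  0.1317, -0.1018,  0.1284],
       [-0.0011, -0.6066, -0.795 ,  0.9979],
       [ 0.    ,  0.    ,  0.    ,  1.    ]])}
side {'mtx': array([[414.6656,   0.    , 310.9269],
       [  0.    , 414.6656, 201.4061],
       [  0.    ,   0.    ,   1.    ]]), 'dist_coeffs': array([-0.0706,  0.    ,  0.    ,  0.    ,  0.    ]), 'pose': array([[ 0.9074, -0.262 ,  0.3287,  0.2074],
       [-0.4203, -0.5546,  0.7182, -0.7675],
       [-0.0059, -0.7898, -0.6133,  0.7654],
       [ 0.    ,  0.    ,  0.    ,  1.    ]])}
wrist {'mtx': array([[290.837 ,   0.    , 319.6953],
       [  0.    , 290.837 , 196.1621],
       [  0.    ,   0.    ,   1.    ]]), 'dist_coeffs': array([-0.0085,  0.    ,  0.    ,  0.    ,  0.    ]), 'T_tool_cam': array([[-0.0005, -0.9646, -0.2637,  0.0706],
       [ 1.    , -0.0001, -0.0015, -0.    ],
       [ 0.0015, -0.2637,  0.9646,  0.0196],
       [ 0.    ,  0.    ,  0.    ,  1.    ]])}
```

View pics/scene0.png

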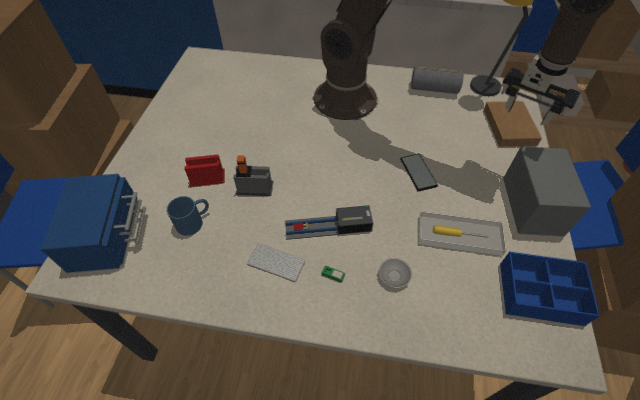

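View pics/side0.png

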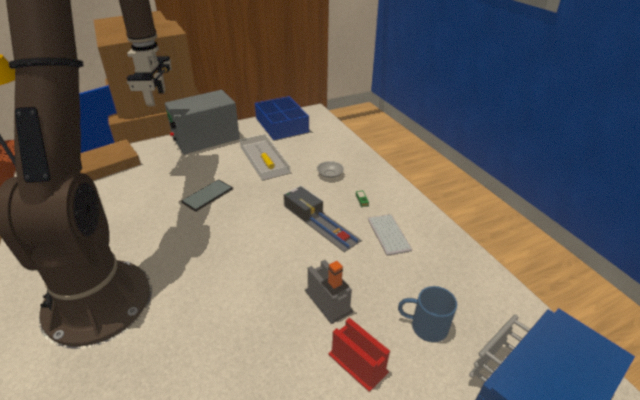

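View pics/wrist0.png

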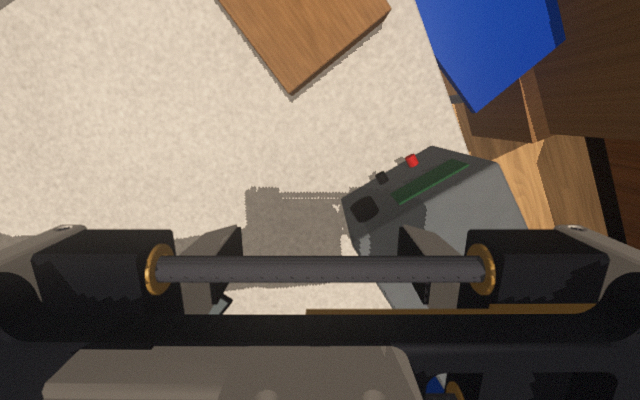

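The scene view shows the orange pick handle at (241,165) in a grey rack (253,180), with a red decoy rack at (204,170). The dock block is at (354,220), its tray running left to the red contact block at (300,227). The green spare is at (333,273) and the mug at (187,215).

```bash
cat > h.py <<'E'
from cell import arm
import cv2,numpy as np
from scipy.spatial.transform import Rotation as R
np.set_printoptions(precision=4,suppress=True)
def campose(n,st=None):
    c=arm.camera_info(n)
    if n=="wrist":
        T=np.eye(4);T[:3,:3]=R.from_rotvec(st["ee_rot"]).as_matrix();T[:3,3]=st["position"]
        return c,T@c["T_tool_cam"]
    return c,c["pose"]
def ray(n,uv,st=None):
    c,P=campose(n,st)
    p=cv2.undistortPoints(np.array([[uv]],float),c["mtx"],c["dist_coeffs"])[0,0]
    d=P[:3,:3]@np.r_[p,1];return P[:3,3],d/np.linalg.norm(d)
def plane(n,uv,z,st=None):
    o,d=ray(n,uv,st);return o+d*(z-o[2])/d[2]
def tri(a,b):
    (o1,d1),(o2,d2)=a,b
    A=np.stack([d1,-d2],1);t=np.linalg.lstsq(A,o2-o1,rcond=None)[0]
    p,q=o1+t[0]*d1,o2+t[1]*d2;return (p+q)/2,np.linalg.norm(p-q)
def proj(n,X,st=None):
    c,P=campose(n,st);Q=np.linalg.inv(P)
    rv=cv2.Rodrigues(Q[:3,:3])[0]
    return cv2.projectPoints(np.array(X,float).reshape(-1,1,3),rv,Q[:3,3],c["mtx"],c["dist_coeffs"])[0][:,0]
def save(n,im,box=None,k=1):
    if box: im=im[box[1]:box[3],box[0]:box[2]]
    cv2.imwrite(f"pics/{n}.png",cv2.resize(im[:,:,::-1],None,fx=k,fy=k,interpolation=cv2.INTER_CUBIC))
E
python3 - <<'E'
from h import *
a=cv2.imread("pics/scene0.png")[:,:,::-1];b=cv2.imread("pics/side0.png")[:,:,::-1]
save("c1",a,(175,145,285,205),7);save("c2",a,(275,195,385,250),7)
save("c3",b,(270,170,400,320),4)
for n,i in(("scene",a),("side",b)):
    h=cv2.cvtColor(np.ascontiguousarray(i),cv2.COLOR_RGB2HSV)
    m=cv2.inRange(h,(4,150,100),(17,255,255))
    nn,l,s,c=cv2.connectedComponentsWithStats(m)
    for k in range(1,nn):
        if s[k,4]>15: print(n,s[k],c[k])
E
```

```text
scene [237 156   8   5  35] [240.2    158.0286]
side [152  10  34  28 449] [166.4209  25.4432]
side [ 96  17  31  31 645] [110.6109  31.5721]
side [131 112  35   9  66] [146.9242 116.197 ]
side [110 115  20  10 103] [117.4078 119.5534]
side [ 81 139  54  34 774] [104.8915 156.4716]
side [  7 140   8  15  69] [ 10.9855 145.971 ]
side [  0 146  12  17 106] [  3.8962 155.717 ]
side [329 261  13  12 102] [335.2941 266.5392]
side [328 271  14  17 157] [334.4968 279.6688]
side [335 341   6  11  28] [337.4643 345.9286]
side [367 346   7  10  18] [370.3889 350.9444]
side [340 348   8   8  19] [342.8947 351.9474]
side [344 359  10   6  21] [348.7619 361.3333]
side [374 363  12  18  50] [380.2  370.34]
side [359 364   4  16  21] [361.0476 371.2381]
side [364 366  12  10  31] [368.5484 371.2258]
side [370 374   8  13  35] [373.2286 380.6571]
```

View pics/c1.png

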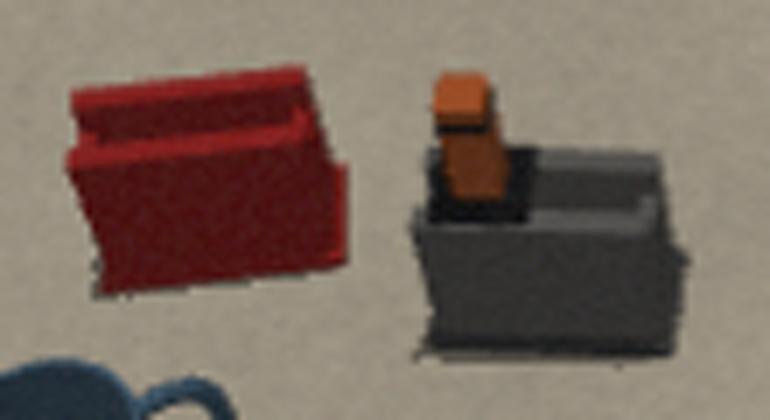

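View pics/c2.png

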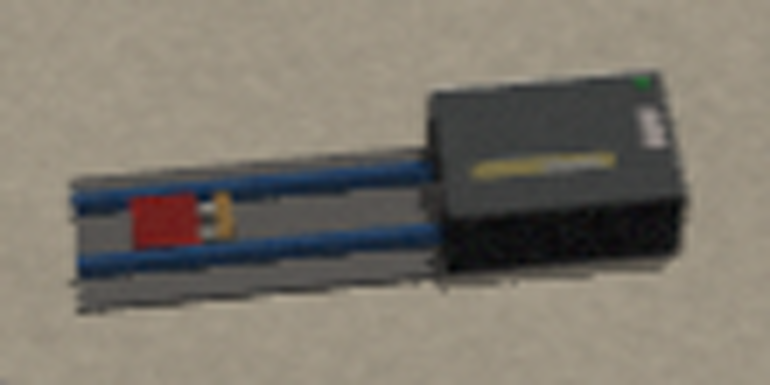

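View pics/c3.png

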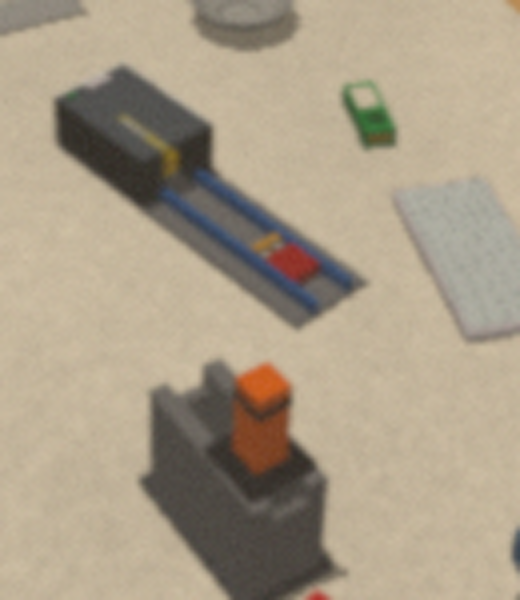

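Candidates for the pick's rack: grey rack with the orange handle (241,165), red look-alike (204,170). I choose the grey one; the crop confirms it, with the pick at its left end and the trough (foot) running right. Candidates for the pack: yellow strip under the dock cover (354,218), green spare (333,273), yellow driver (448,231). The pack is the one in the dock.

Run:
```python
from h import *
g=lambda u,v,ox,oy,k=7:(ox+u/k-.5+.5/k,oy+v/k-.5+.5/k)
print("dock top corners z48")
for u,v in [(432,92),(658,72),(685,195),(445,215)]: print(plane("scene",g(u,v,275,195),.048))
print("tray far end z~4?");
for u,v in [(75,182),(82,310)]: print(plane("scene",g(u,v,275,195),.004))
print("contact z15 top front edge");
for u,v in [(232,195),(236,238)]: print(plane("scene",g(u,v,275,195),.015))
print("side dock top");
for u,v in [(58,98),(122,68),(212,127),(162,172)]: print(plane("side",g(u,v,270,170,4),.048))
print("rack top z80 scene")
for u,v in [(430,150),(660,152),(655,232),(415,225)]: print(plane("scene",g(u,v,175,145),.08))
print("handle top z142?");
for u,v in [(440,75),(488,75),(485,122),(435,118)]: print(plane("scene",g(u,v,175,145),.142))
print(plane("side",g(264,385,270,170,4),.142), tri(ray("scene",g(462,98,175,145)),ray("side",g(264,385,270,170,4))))
```

```text
dock top corners z48
[0.5637 0.0479 0.048 ]
[0.5373 0.1413 0.048 ]
[0.5984 0.1586 0.048 ]
[0.6245 0.0624 0.048 ]
tray far end z~4?
[ 0.6052 -0.1012  0.004 ]
[ 0.6679 -0.0837  0.004 ]
contact z15 top front edge
[ 0.6077 -0.031   0.015 ]
[ 0.6289 -0.0252  0.015 ]
side dock top
[0.5363 0.1368 0.048 ]
[0.5929 0.151  0.048 ]
[0.6218 0.0587 0.048 ]
[0.5689 0.0283 0.048 ]
rack top z80 scene
[ 0.4796 -0.2815  0.08  ]
[ 0.4639 -0.1801  0.08  ]
[ 0.5096 -0.1705  0.08  ]
[ 0.523  -0.2748  0.08  ]
handle top z142?
[ 0.4898 -0.2625  0.142 ]
[ 0.4864 -0.2424  0.142 ]
[ 0.5127 -0.2358  0.142 ]
[ 0.514  -0.2572  0.142 ]
[ 0.4968 -0.254   0.142 ] (array([ 0.4983, -0.251 ,  0.1386]), np.float64(0.00046652873434645356))
```

```bash
cat >> h.py <<'E'
def shift(target,yawx=None,cmd=None):
    """tool-frame shift mm to target TCP; yawx = wanted world angle(deg) of tool x"""
    s=arm.observe();Rm=R.from_rotvec(s["ee_rot"]).as_matrix()
    d=Rm.T@(np.array(target)-s["position"])*1000
    y=np.degrees(np.arctan2(Rm[1,0],Rm[0,0]));tw=None
    if yawx is not None: tw=-np.radians((yawx-y+180)%360-180)
    print("shift",d.round(2),"twist",tw,"yaw now",y,"tilt",Rm[:,2],"clock",s["clock"])
E
python3 - <<'E'
from h import *
shift((.56,.03,.42),190)
E
```

```text
shift [-490.44 -352.85  -15.37] twist -0.6273950348788734 yaw now 154.05291241397748 tilt [-0.0004 -0.0012 -1.    ] clock 0.15
```

Emit:
move_arm(
  steps=[
    [-49,-35,-2,-0.06],
    [-98,-71,-3,-0.13],
    [-147,-106,-5,-0.19],
    [-196,-141,-6,-0.25],
    [-245,-176,-8,-0.31],
    [-294,-212,-9,-0.38],
    [-343,-247,-11,-0.44],
    [-392,-282,-12,-0.5],
    [-441,-318,-14,-0.56],
    [-490,-353,-15,-0.63],
    [-490,-353,-15,-0.63],
    [-490,-353,-15,-0.63],
    [-490,-353,-15,-0.63],
  ],
)

```text
clock: 1.78
position: [0.5591, 0.0317, 0.4196]
ee_rot: [0.281, -3.129, -0.001]
force: [-0.1, 0.5, -0.2]
width: 0.999
```

Run:
```python
from h import *
import json
s=arm.observe();im=arm.get_image("wrist");save("w1",im)
np.savez("w1.npz",p=s["position"],r=s["ee_rot"]);print(s["position"],s["joints"],abs(s["dq"]).max(),s["force"])
shift((.499,-.25,.42),188)
```

```text
[0.5591 0.0317 0.4196] [-0.2783  0.3154  0.1666  1.7233 -0.0583  1.1082  1.6563] 0.005906135775536416 [-0.0608  0.4908 -0.1534]
shift [ 109.49 -266.48   -0.46] twist 0.039835625418393535 yaw now -169.71758678926196 tilt [-0.0003  0.0005 -1.    ] clock 1.825
```

View pics/w1.png

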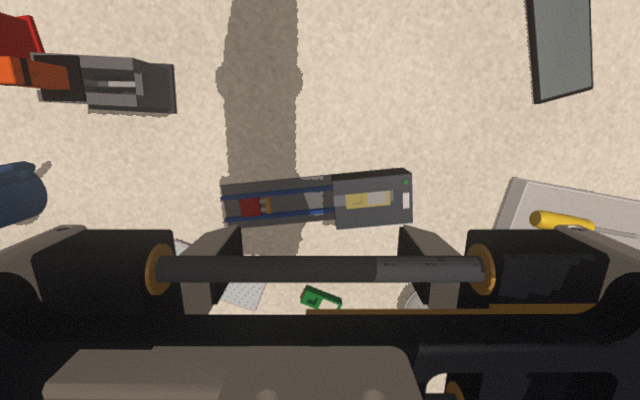

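Run:
```python
from h import *
im=cv2.imread("pics/w1.png")[:,:,::-1]
save("w1c",im,(210,160,420,235),3.8)
```

```text
(no output)
```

View pics/w1c.png

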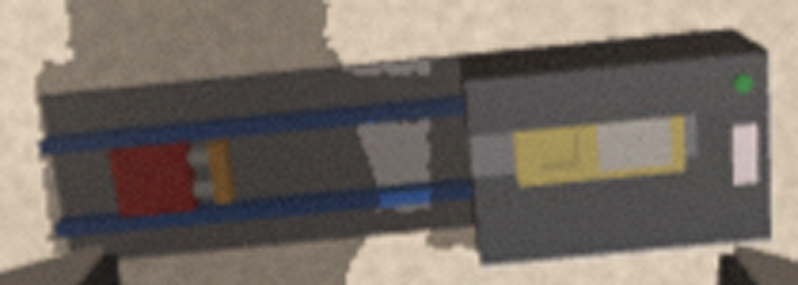

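Emit:
move_arm(
  steps=[
    [-15,0,50,0],
    [-30,0,100,-0.08],
    [-30,0,130,-0.08],
    [-30,0,130,-0.08],
    [-30,0,130,-0.08],
    [-30,0,130,-0.08],
  ],
)

```text
clock: 2.58
position: [0.5896, 0.0358, 0.2916]
ee_rot: [-0.403, 3.113, 0.0]
force: [-0.3, 0.5, -0.1]
width: 1.001
```

Run:
```python
from h import *
s=arm.observe();im=arm.get_image("wrist");save("w2",im)
np.savez("w2.npz",position=s["position"],ee_rot=s["ee_rot"]);print(s["position"],abs(s["dq"]).max())
```

```text
[0.5896 0.0358 0.2916] 0.0054018005819253465
```

View pics/w2.png

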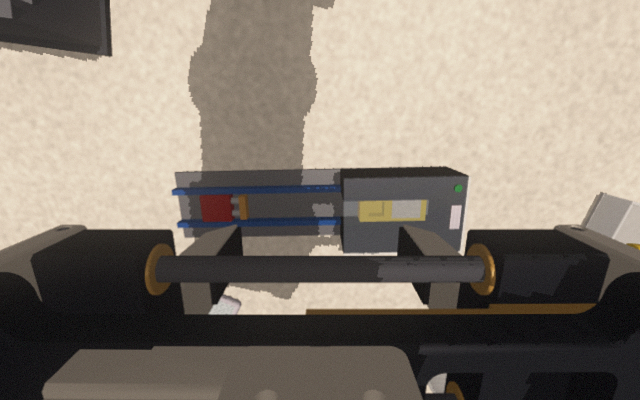

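Run:
```python
from h import *
im=cv2.imread("pics/w2.png")[:,:,::-1]
save("w2a",im,(335,160,475,260),5.7)
save("w2b",im,(165,160,350,245),4.3)
```

```text
(no output)
```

View pics/w2a.png

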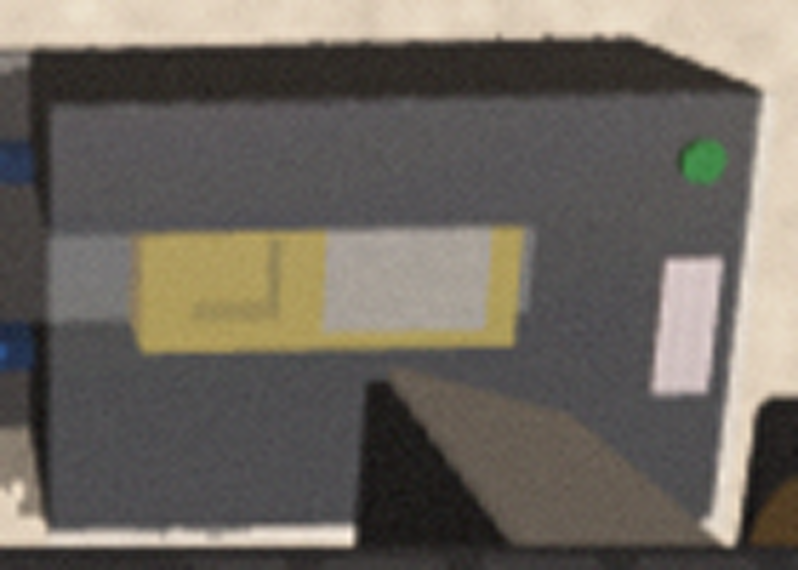

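View pics/w2b.png

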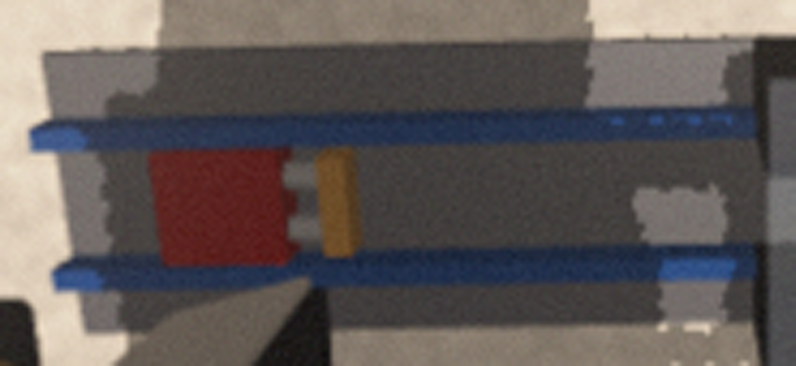

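```bash
cat > w2.py <<'E'
from h import *
st=dict(np.load("w2.npz"))
A=lambda u,v:(335+(u+.5)/5.7-.5,160+(v+.5)/5.7-.5)
B=lambda u,v:(165+(u+.5)/4.3-.5,160+(v+.5)/4.3-.5)
P=lambda uv,z:plane("wrist",uv,z,st)
c0=P(A(50,105),.048);c1=P(A(48,525),.048);c2=P(A(757,93),.048)
print("corners",c0,c1,c2,np.linalg.norm(c0-c1),np.linalg.norm(c2-c0))
def ang(d):return np.degrees(np.arctan2(d[1],d[0]))
print("ang x",ang(c2-c0),"ang y from mouth edge",ang(c0-c1)-90)
# guides top inner edges z14
gu=[P(B(80,150),.014),P(B(750,136),.014)];gl=[P(B(100,262),.014),P(B(750,250),.014)]
print("guides",gu,gl,ang(gu[1]-gu[0]),ang(gl[1]-gl[0]))
e=[P(B(45,52),.004),P(B(88,330),.004)];print("tray end",e)
ct=[P(B(352,150),.015),P(B(355,255),.015)];print("contact face",ct)
pk=[P(A(142,236),.02),P(A(142,353),.02),P(A(523,228),.02),P(A(515,345),.02)];print("pack",*pk)
po=[P(A(278,240),.02),P(A(278,312),.02),P(A(193,312),.02)];print("pocket",*po)
th=np.radians(105);
import sys
E
cat w2.py > w2r.py
cat >> w2r.py <<'E'
th=np.radians(ang(c2-c0)*.5+.25*(ang(gu[1]-gu[0])+ang(gl[1]-gl[0])))
ex=np.array([np.cos(th),np.sin(th)]);ey=np.array([-ex[1],ex[0]])
m=(c0+c1)[:2]/2
print("th",np.degrees(th),"mouth",m)
for n,L in [("guU",gu),("guL",gl),("end",e),("ct",ct),("pk",pk),("po",po),("c2",[c2])]:
    print(n,[ (np.array([(p[:2]-m)@ex,(p[:2]-m)@ey])*1000).round(1) for p in L])
E
python3 w2r.py
```

```text
corners [0.5621 0.0471 0.048 ] [0.623  0.0643 0.048 ] [0.5357 0.1408 0.048 ] 0.06332113050849976 0.09730500145685814
ang x 105.74055822420337 ang y from mouth edge -254.30165282895715
guides [array([ 0.6206, -0.0865,  0.014 ]), array([0.5812, 0.0512, 0.014 ])] [array([ 0.6449, -0.0789,  0.014 ]), array([0.6059, 0.0582, 0.014 ])] 105.96577510491468 105.87246713309914
tray end [array([ 0.6043, -0.1009,  0.004 ]), array([ 0.667, -0.083,  0.004])]
contact face [array([ 0.6054, -0.03  ,  0.015 ]), array([ 0.6286, -0.0248,  0.015 ])]
pack [0.5838 0.0708 0.02  ] [0.6027 0.0765 0.02  ] [0.5672 0.1287 0.02  ] [0.5861 0.1343 0.02  ]
pocket [0.579  0.0918 0.02  ] [0.5904 0.0955 0.02  ] [0.5939 0.0823 0.02  ]
th 105.82983967160514 mouth [0.5926 0.0557]
guU [array([-144.5,   11.9]), array([-1.2, 12.2])]
guL [array([-143.7,  -13.6]), array([ -1.2, -13.5])]
end [array([-153.9,   31.4]), array([-153.8,  -33.8])]
ct [array([-85.9,  11. ]), array([-87.3, -12.7])]
pk [array([16.9,  4.3]), array([ 17.2, -15.4]), array([77.1,  4.5]), array([ 77.4, -15.2])]
po [array([38.4,  3.2]), array([38.9, -8.8]), array([25.3, -8.5])]
c2 [array([97.4, 31.5])]
```

Run:
```python
from h import *
shift((.499,-.25,.40),188)
```

```text
shift [ 159.92 -253.24 -109.  ] twist 0.11759037098673002 yaw now -165.26256803108274 tilt [ 0.0027  0.0005 -1.    ] clock 2.625
```

Emit:
move_arm(
  steps=[
    [20,-30,-40,0.02],
    [46,-72,-75,0.05],
    [74,-118,-109,0.07],
    [103,-163,-109,0.09],
    [132,-208,-109,0.12],
    [160,-253,-109,0.12],
    [160,-253,-109,0.12],
    [160,-253,-109,0.12],
    [160,-253,-109,0.12],
  ],
)

```text
clock: 3.75
position: [0.4993, -0.2484, 0.399]
ee_rot: [-0.219, 3.133, 0.001]
force: [0.8, 0.3, 0.4]
width: 0.998
```

Run:
```python
from h import *
s=arm.observe();im=arm.get_image("wrist");save("w3",im);save("w3c",im,(250,130,400,240),5.3)
np.savez("w3.npz",position=s["position"],ee_rot=s["ee_rot"]);print(s["position"],abs(s["dq"]).max(),s["joints"],s["force"])
```

```text
[ 0.4993 -0.2484  0.399 ] 0.005762298946165175 [ 0.1669  0.3311  0.2636  1.764  -0.0983  1.0588  2.1753] [0.7573 0.3084 0.4193]
```

View pics/w3.png

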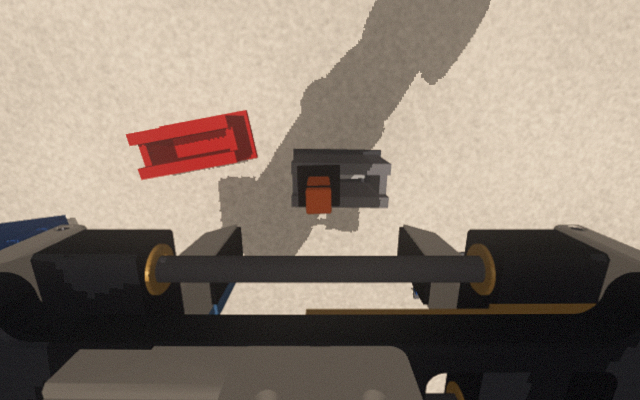

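View pics/w3c.png

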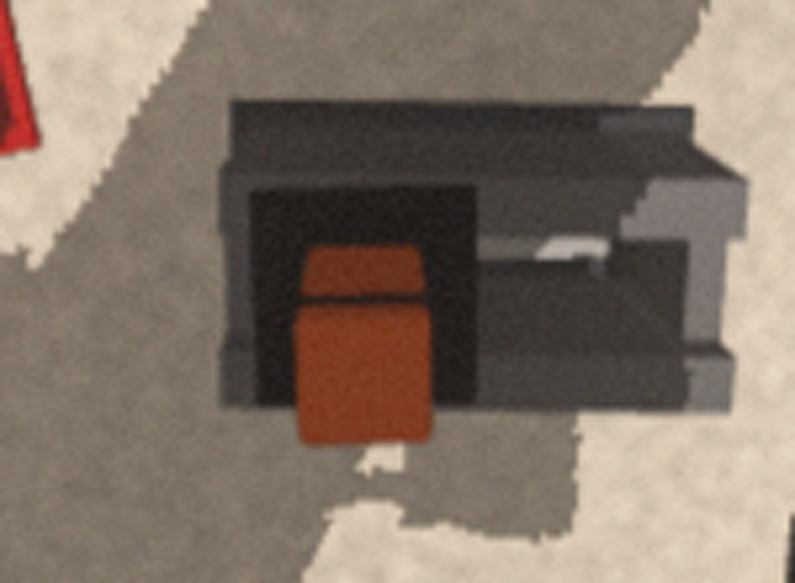

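Run:
```python
from h import *
st=dict(np.load("w3.npz"))
A=lambda u,v:(250+(u+.5)/5.3-.5,130+(v+.5)/5.3-.5)
P=lambda u,v,z:plane("wrist",A(u,v),z,st)
h=[P(*q,.142) for q in[(297,308),(432,304),(434,440),(300,443)]]
g=[P(*q,.084) for q in[(250,188),(477,185),(475,405),(256,405)]]
r=[P(*q,.08) for q in[(220,178),(745,180),(733,411),(220,408)]]
for L in(h,g,r):
    print(np.array(L),np.mean(L,0)); d=L[1]-L[0];d2=L[2]-L[3];print([np.degrees(np.arctan2(x[1],x[0])) for x in(d,d2)],np.linalg.norm(d),np.linalg.norm(L[2]-L[1]))
```

```text
[[ 0.488  -0.2623  0.142 ]
 [ 0.4844 -0.2412  0.142 ]
 [ 0.5068 -0.2375  0.142 ]
 [ 0.5103 -0.259   0.142 ]] [ 0.4974 -0.25    0.142 ]
[np.float64(99.71414762746157), np.float64(99.32143775082602)] 0.021381181324366436 0.022668433050340567
[[ 0.48   -0.2752  0.084 ]
 [ 0.4733 -0.2319  0.084 ]
 [ 0.5172 -0.2253  0.084 ]
 [ 0.5233 -0.2688  0.084 ]] [ 0.4985 -0.2503  0.084 ]
[np.float64(98.730608796455), np.float64(97.97025198891858)] 0.04380541849697177 0.044407765401876305
[[ 0.4795 -0.2814  0.08  ]
 [ 0.4657 -0.1798  0.08  ]
 [ 0.5124 -0.1727  0.08  ]
 [ 0.5262 -0.2761  0.08  ]] [ 0.496  -0.2275  0.08  ]
[np.float64(97.75698434136098), np.float64(97.61674954628592)] 0.10258016241443807 0.04729108114012158
```

Run:
```python
from h import *
shift((.498,-.2502,.272),188.2)
```

```text
shift [  1.62  -1.58 126.88] twist -0.003539878659256088 yaw now -172.00282010716379 tilt [ 0.0004  0.0005 -1.    ] clock 3.8
```

Emit:
move_arm(
  steps=[
    [1.6,-1.6,35,0],
    [1.6,-1.6,80,0],
    [1.6,-1.6,110,0],
    [1.6,-1.6,127,0],
    [1.6,-1.6,127,0],
    [1.6,-1.6,127,0],
    [1.6,-1.6,127,0],
  ],
)

```text
clock: 4.68
position: [0.4978, -0.2519, 0.2729]
ee_rot: [-0.215, 3.132, -0.001]
force: [-0.2, 0.8, 0.2]
width: 1.0
```

Emit:
move_arm(
  steps=[
    [0,0,0,0],
    [0,0,0,0],
    [0,0,0,0],
    [0,0,0,0],
    [0,0,0,0],
    [0,0,0,0],
    [0,0,0,0],
    [0,0,0,0],
  ],
  grip=18,
  grip_force=40,
)

```text
clock: 5.68
position: [0.4974, -0.2516, 0.2717]
ee_rot: [0.215, -3.134, -0.0]
force: [0.2, 1.1, 0.0]
width: 0.241
```

Emit:
move_arm(
  steps=[
    [0,0,-10,0],
    [0,0,-25,0],
    [0,0,-45,0],
    [0,0,-65,0],
    [0,0,-85,0],
    [0,0,-105,0],
    [0,0,-120,0],
    [0,0,-120,0],
    [0,0,-120,0],
  ],
)

```text
clock: 6.8
position: [0.4972, -0.2515, 0.3913]
ee_rot: [0.215, -3.134, -0.001]
force: [0.1, -0.4, -1.4]
width: 0.24
```

Run:
```python
from h import *
s=arm.observe();im=arm.get_image("wrist");save("w4",im)
save("s4",arm.get_image("scene"),(180,90,320,210),5);save("d4",arm.get_image("side"),(260,150,420,320),3.5)
np.savez("w4.npz",position=s["position"],ee_rot=s["ee_rot"]);print(s)
```

```text
{'clock': 6.8, 'joints': array([ 0.1713,  0.3379,  0.2667,  1.7755, -0.1014,  1.0422,  2.183 ]), 'dq': array([ 0.0026,  0.0097, -0.0025,  0.0046,  0.0007, -0.0001, -0.001 ]), 'joint_efforts': array([  0.037 , -57.6329,   3.6515, -30.7718,   0.0908,   0.0554,
        -0.0033]), 'position': array([ 0.4972, -0.2515,  0.3913]), 'ee_rot': array([ 0.2155, -3.1336, -0.0006]), 'force': array([ 0.054 , -0.3553, -1.4492]), 'ft_torque': array([0.0182, 0.0043, 0.0366]), 'width': 0.2396106767709917}
```

View pics/w4.png

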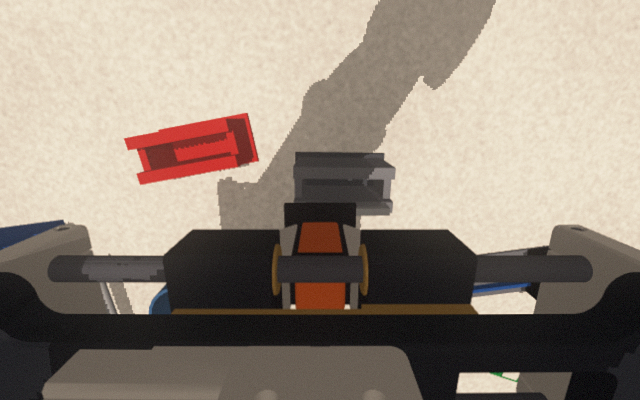

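View pics/s4.png

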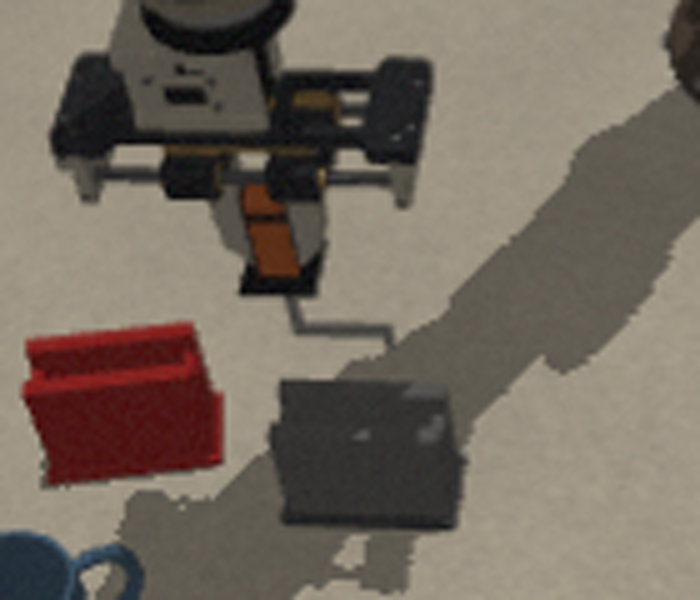

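View pics/d4.png

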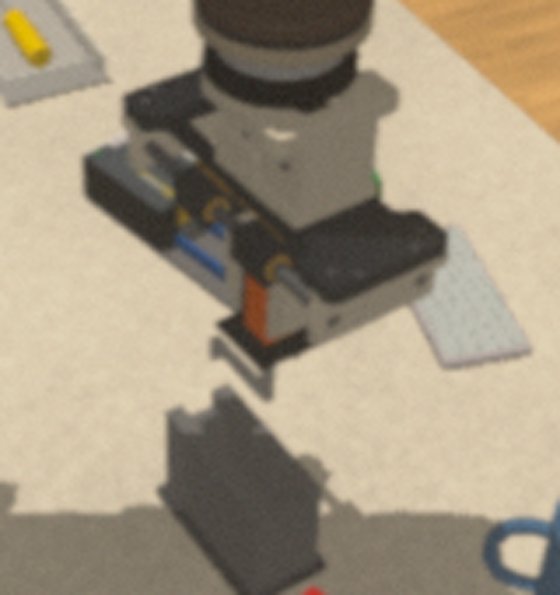

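```bash
cat >> h.py <<'E'
m0=np.array([.5935,.0566]);TH=np.radians(105.8)
ex=np.array([np.cos(TH),np.sin(TH)]);ey=np.array([-ex[1],ex[0]])
def tcp_for(x,y,z): # tip in dock mm, z world mm
    p=m0+(x-52.5)/1000*ex+y/1000*ey;return np.r_[p,z/1000+.2537]
def tipnow():
    s=arm.observe();Rm=R.from_rotvec(s["ee_rot"]).as_matrix()
    t=s["position"]+.2537*Rm[:,2]+.0525*Rm[:,1]
    d=t[:2]-m0;f=s["force"];print("tip dock",(d@ex*1000).round(2),(d@ey*1000).round(2),"z",(t[2]*1000).round(2),"F x,y,z dock",(f[:2]@ex).round(2),(f[:2]@ey).round(2),f[2].round(2),"tq",s["ft_torque"].round(3),"t",s["clock"])
    return t
E
python3 - <<'E'
from h import *
t=tipnow();print(t,proj("scene",t))
shift(tcp_for(-25,-1.3,60),195.8)
E
```

```text
tip dock -218.07 169.61 z 137.27 F x,y,z dock 0.32 -0.3 -0.9 tq [-0.022  0.049 -0.02 ] t 6.95
[ 0.4897 -0.1994  0.1373] [[258.1891 158.9107]]
shift [-149.63  215.45   77.2 ] twist -0.13857370103935024 yaw now -172.13968822106233 tilt [-0.0014  0.0005 -1.    ] clock 6.95
```

Emit:
move_arm(
  steps=[
    [-25,36,0,-0.03],
    [-50,72,0,-0.05],
    [-75,108,0,-0.08],
    [-100,144,0,-0.1],
    [-125,180,0,-0.14],
    [-150,215,0,-0.14],
    [-150,215,20,-0.14],
    [-150,215,45,-0.14],
    [-150,215,65,-0.14],
    [-150,215,77,-0.14],
    [-150,215,77,-0.14],
    [-150,215,77,-0.14],
    [-150,215,77,-0.14],
  ],
)

```text
clock: 8.57
position: [0.6168, -0.0182, 0.3156]
ee_rot: [-0.434, 3.11, -0.0]
force: [0.2, 0.4, -1.0]
width: 0.238
```

Run:
```python
from h import *
a=arm.get_image("scene");b=arm.get_image("side")
save("s5",a,(260,150,400,260),5.5);save("d5",b,(270,150,380,260),5.5)
t=tipnow();print(proj("scene",t),proj("side",t))
g=lambda p:proj("scene",p)
```

```text
tip dock -25.85 -2.18 z 61.67 F x,y,z dock 1.0 0.05 -0.92 tq [ 0.05  -0.009  0.024] t 8.675
[[329.0583 214.9726]] [[320.6451 204.5964]]
```

View pics/s5.png

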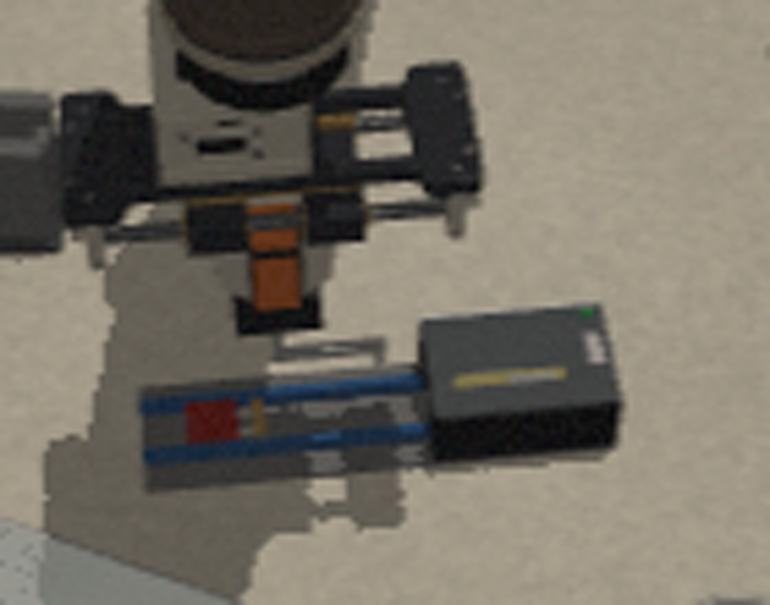

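View pics/d5.png

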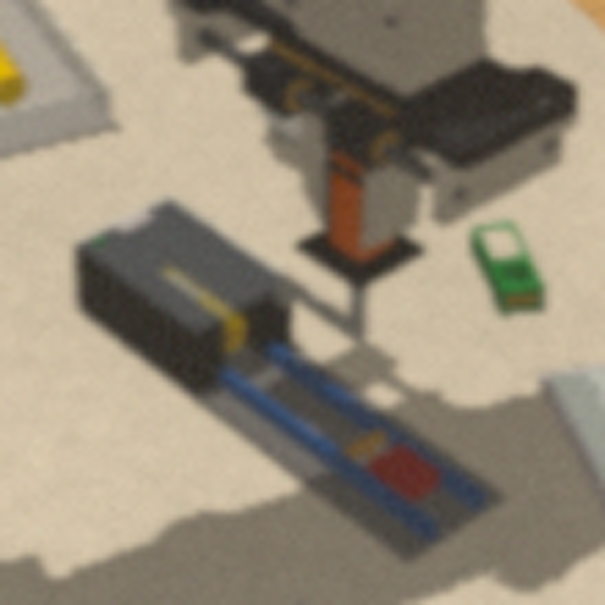

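Emit:
move_arm(
  steps=[
    [0.9,0,15,0],
    [0.9,0,30,0],
    [0.9,0,37.7,0],
    [0.9,0,37.7,0],
    [0.9,0,37.7,0],
    [0.9,0,37.7,0],
  ],
)

```text
clock: 9.43
position: [0.6159, -0.0185, 0.2775]
ee_rot: [-0.434, 3.111, -0.0]
force: [1.7, 0.3, -1.3]
width: 0.242
```

Run:
```python
from h import *
a=arm.get_image("scene");b=arm.get_image("side");s=arm.observe();w=arm.get_image("wrist")
save("s6",a,(280,180,380,250),7);save("d6",b,(290,170,380,260),6.5);save("w6",w)
t=tipnow();print(proj("scene",t),proj("side",t))
```

```text
tip dock -25.8 -1.07 z 23.66 F x,y,z dock 0.49 0.16 -2.26 tq [ 0.037  0.021 -0.016] t 9.575
[[328.9194 222.0229]] [[320.2237 215.4264]]
```

View pics/s6.png

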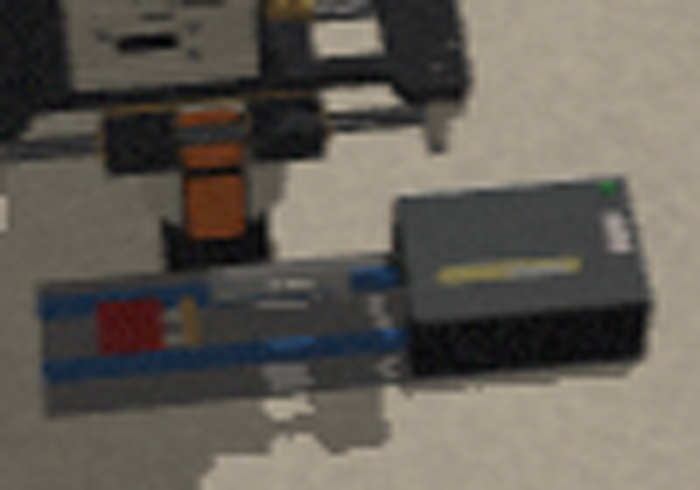

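View pics/d6.png

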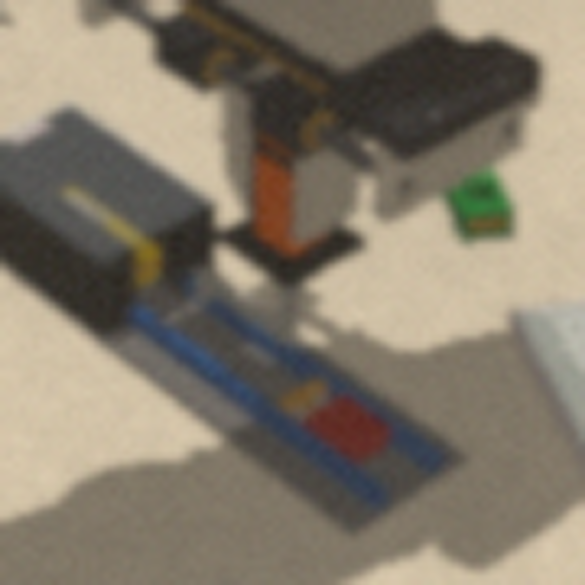

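View pics/w6.png

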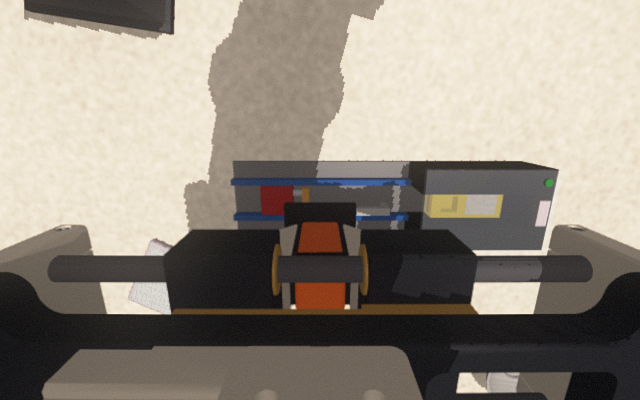

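Run:
```python
from h import *
im=cv2.imread("pics/w6.png")[:,:,::-1];save("w6c",im,(340,160,520,250),4.4)
s=arm.observe();s0={k:s[k] for k in("position","ee_rot")};np.savez("w6.npz",**s0)
t=tipnow();print(proj("wrist",np.r_[t[:2],t[2]+.016],s),proj("wrist",t,s))
```

```text
tip dock -25.8 -1.07 z 23.66 F x,y,z dock 0.49 0.16 -2.26 tq [ 0.037  0.021 -0.016] t 9.575
[[386.9675 209.9928]] [[382.7338 204.1053]]
```

View pics/w6c.png

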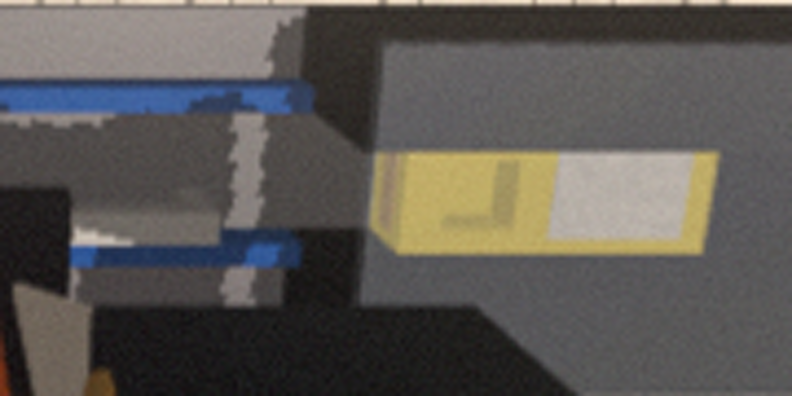

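Run:
```python
from h import *
st=dict(np.load("w6.npz"))
A=lambda u,v:(340+(u+.5)/4.4-.5,160+(v+.5)/4.4-.5)
def D(u,v,z):
    p=plane("wrist",A(u,v),z,st)[:2]-m0;return (np.array([p@ex,p@ey])*1000).round(1)
print("pack -y top edge",D(400,253,.02),D(702,253,.02))
print("pocket corner",D(517,228,.02),"left",D(442,228,.02))
print("foot end top",D(220,205,.0397),D(220,243,.0397))
print("guide U inner",D(50,113,.014),"guide L top inner?",D(200,245,.014),"L outer top",D(200,266,.014))
```

```text
pack -y top edge [ 17.1 -13.9] [ 76.8 -13.9]
pocket corner [39.5 -8.7] left [24.8 -8.7]
foot end top [-23.9   2.1] [-23.5  -5.1]
guide U inner [-51.9  12.9] guide L top inner? [-20.9 -14.3] L outer top [-20.7 -18.8]
```

Emit:
move_arm(
  steps=[
    [-0.4,8,0,0],
    [-0.4,18,0,0],
    [-0.4,28,0,0],
    [-0.4,38,0,0],
    [-0.4,48,0,0],
    [-0.4,54,0,0],
    [-0.4,57.5,0,0],
    [-0.4,57.5,0,0],
    [-0.4,57.5,0,0],
  ],
)

```text
clock: 10.7
position: [0.6004, 0.0365, 0.277]
ee_rot: [-0.433, 3.112, -0.0]
force: [0.0, -0.9, -1.3]
width: 0.239
```

Run:
```python
from h import *
s=arm.observe();w=arm.get_image("wrist");save("w7",w,(320,150,500,250),4.4)
t=tipnow()
```

```text
tip dock 31.22 -1.19 z 23.35 F x,y,z dock -0.55 0.79 -1.66 tq [ 0.062  0.016 -0.013] t 10.75
```

View pics/w7.png

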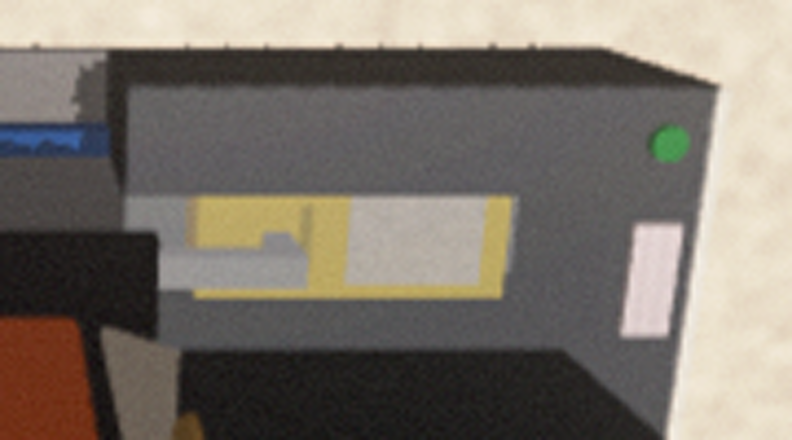

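Emit:
move_arm(
  steps=[
    [0,0.5,3,0],
    [0,0.5,6,0],
    [0,0.5,8.5,0],
    [0,0.5,10,0],
    [0,0.5,10,0],
    [0,0.5,10,0],
  ],
)

```text
clock: 11.5
position: [0.6002, 0.0374, 0.2671]
ee_rot: [-0.434, 3.111, 0.0]
force: [0.2, 0.1, -2.5]
width: 0.242
```

Run:
```python
from h import *
s=arm.observe();w=arm.get_image("wrist");save("w8",w,(320,150,500,250),4.4)
t=tipnow()
```

```text
tip dock 32.19 -1.24 z 13.41 F x,y,z dock -0.05 -0.39 -1.33 tq [ 0.082  0.028 -0.037] t 11.55
```

View pics/w8.png

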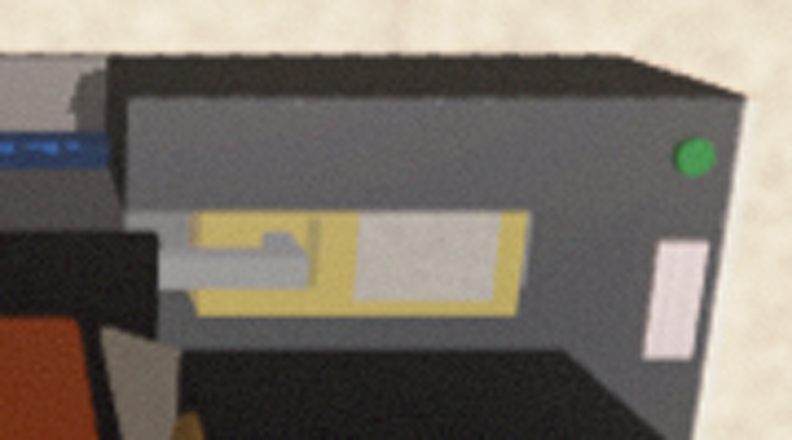

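Emit:
move_arm(
  steps=[
    [0,-2,0,0],
    [0,-4,0,0],
    [0,-5.5,0,0],
    [0,-7,0,0],
    [0,-8.5,0,0],
    [0,-10,0,0],
    [0,-12,0,0],
    [0,-14,0,0],
  ],
)

```text
clock: 12.55
position: [0.6038, 0.0253, 0.267]
ee_rot: [0.436, -3.111, -0.003]
force: [-1.7, 5.4, -1.0]
width: 0.237
```

Run:
```python
from h import *
s=arm.observe();w=arm.get_image("wrist");save("w9",w,(320,150,500,250),4.4)
t=tipnow()
```

```text
tip dock 19.63 -1.22 z 13.37 F x,y,z dock 5.04 0.12 0.11 tq [1.663 0.428 0.023] t 12.6
```

View pics/w9.png

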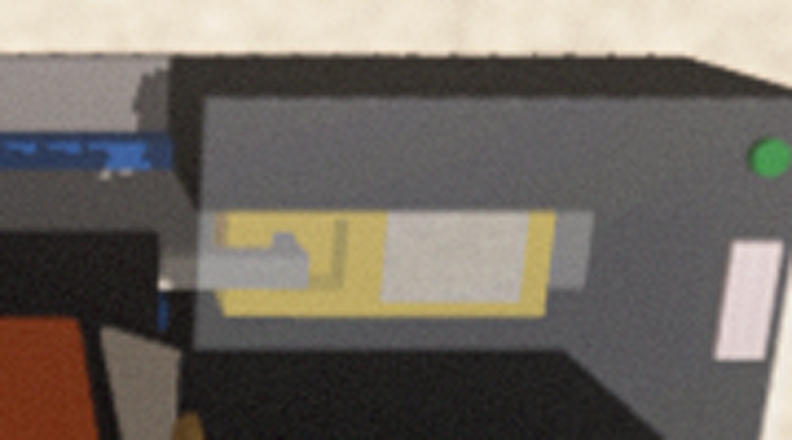

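Emit:
move_arm(
  steps=[
    [0,-2,0,0],
    [0,-4,0,0],
    [0,-6,0,0],
    [0,-8,0,0],
    [0,-10,0,0],
    [0,-12,0,0],
    [0,-14,0,0],
    [0,-16,0,0],
    [0,-18,0,0],
    [0,-20,0,0],
    [0,-22,0,0],
    [0,-24,0,0],
    [0,-26,0,0],
    [0,-28,0,0],
    [0,-30,0,0],
    [0,-32,0,0],
    [0,-34,0,0],
    [0,-36,0,0],
    [0,-38,0,0],
    [0,-40,0,0],
  ],
)

```text
clock: 15.1
position: [0.6147, -0.013, 0.267]
ee_rot: [0.436, -3.111, -0.003]
force: [-2.0, 6.8, -0.3]
width: 0.239
```

Run:
```python
from h import *
t=tipnow()
```

```text
tip dock -19.67 -1.28 z 13.44 F x,y,z dock 7.09 0.09 -0.34 tq [1.915 0.571 0.055] t 15.1
```

Emit:
move_arm(
  steps=[
    [0,-2,0,0],
    [0,-4,0,0],
    [0,-6,0,0],
    [0,-8,0,0],
    [0,-10,0,0],
    [0,-12,0,0],
    [0,-14,0,0],
    [0,-16,0,0],
    [0,-18,0,0],
    [0,-20,0,0],
    [0,-22,0,0],
    [0,-24,0,0],
    [0,-26,0,0],
    [0,-28,0,0],
    [0,-30,0,0],
    [0,-32,0,0],
    [0,-34,0,0],
    [0,-36,0,0],
    [0,-38,0,0],
    [0,-40,0,0],
  ],
)

```text
clock: 17.6
position: [0.626, -0.0531, 0.267]
ee_rot: [-0.434, 3.111, 0.0]
force: [-0.2, 0.6, -0.8]
width: 0.234
```

Run:
```python
from h import *
t=tipnow()
w=arm.get_image("wrist");save("w10",w,(220,140,440,250),3.6)
a=arm.get_image("scene");save("s10",a,(270,180,380,250),7);a=arm.get_image("side");save("d10",a,(290,170,380,260),6.5)
t=tipnow()
```

```text
tip dock -61.91 -1.31 z 13.33 F x,y,z dock 0.63 0.08 -0.79 tq [0.339 0.122 0.023] t 17.6
tip dock -62.16 -1.26 z 13.29 F x,y,z dock 0.76 -1.24 -0.98 tq [ 0.064  0.054 -0.034] t 17.75
```

View pics/w10.png

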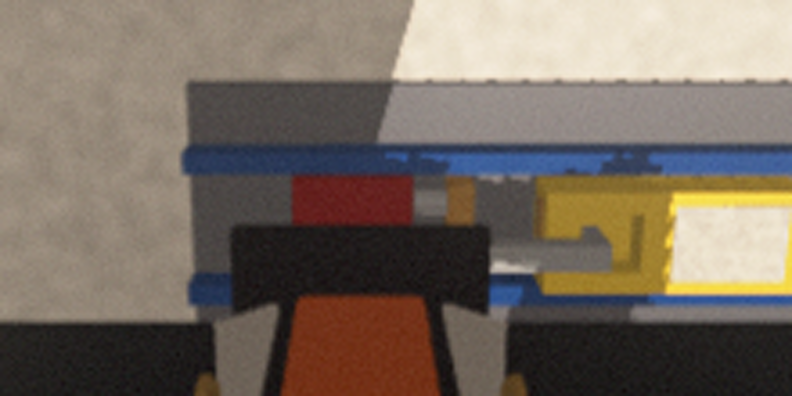

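View pics/s10.png

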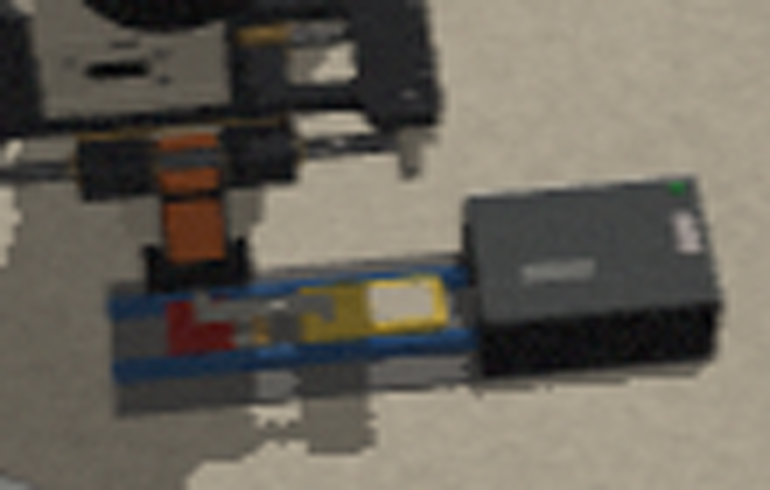

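View pics/d10.png

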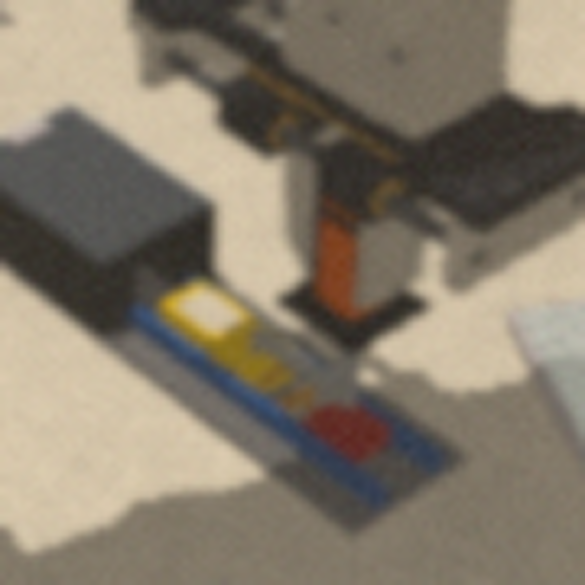

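Run:
```python
from h import *
st=arm.observe()
A=lambda u,v:(220+(u+.5)/3.6-.5,140+(v+.5)/3.6-.5)
def D(u,v,z):
    p=plane("wrist",A(u,v),z,st)[:2]-m0;return (np.array([p@ex,p@ey])*1000).round(1)
print("contact",D(474,185,.015),D(474,220,.015),"front z20",D(538,180,.02),D(537,293,.02),D(545,190,.02))
print("guides",D(540,174,.014),"pack edges",D(540,178,.02),D(600,296,.02),"rear?")
print("foot",D(612,240,.029),D(612,272,.029)); shift(st["position"],195.8); print(st["joints"])
```

```text
contact [-89.1  10.5] [-88.9   2.2] front z20 [-75.4  12.9] [-74.4 -13.9] [-73.7  10.6]
guides [-73.9  12.9] pack edges [-75.   13.4] [-59.8 -14.6] rear?
foot [-60.2   1.7] [-59.7  -5.7]
shift [0. 0. 0.] twist 0.0010406499465290897 yaw now -164.14037515011333 tilt [ 0.0001 -0.0003 -1.    ] clock 17.75
[-0.0948  0.576   0.1401  1.7206 -0.1009  0.852   1.9371]
```

Emit:
move_arm(
  steps=[
    [0,-2,0,0],
    [0,-4,0,0],
    [0,-6,0,0],
    [0,-7.5,0,0],
    [0,-9,0,0],
    [0,-10.5,0,0],
    [0,-12,0,0],
    [0,-13,0,0],
    [0,-13,0,0],
  ],
)

```text
clock: 18.88
position: [0.6295, -0.0656, 0.2671]
ee_rot: [-0.434, 3.111, -0.0]
force: [0.2, 0.2, -1.1]
width: 0.241
```

Run:
```python
from h import *
t=tipnow()
w=arm.get_image("wrist");save("w11",w,(220,140,440,250),3.6)
t=tipnow()
```

```text
tip dock -74.95 -1.36 z 13.35 F x,y,z dock 0.15 -0.24 -1.07 tq [ 0.098 -0.006  0.013] t 18.875
tip dock -74.88 -1.37 z 13.38 F x,y,z dock 0.62 0.25 -1.65 tq [0.022 0.041 0.025] t 18.925
```

View pics/w11.png

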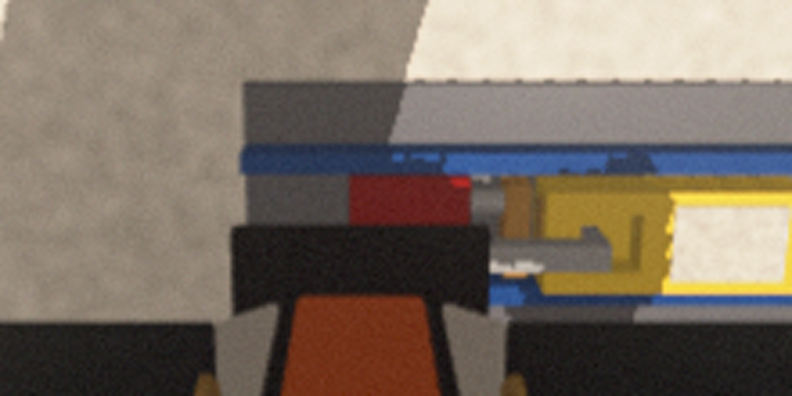

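Emit:
move_arm(
  steps=[
    [0,-1,0,0],
    [0,-2,0,0],
    [0,-3,0,0],
    [0,-3,0,0],
  ],
)

```text
clock: 19.42
position: [0.6303, -0.0683, 0.2671]
ee_rot: [-0.434, 3.111, 0.0]
force: [-0.1, 0.9, -0.1]
width: 0.238
```

Run:
```python
from h import *
t=tipnow()
```

```text
tip dock -77.69 -1.36 z 13.36 F x,y,z dock 0.88 -0.19 -0.11 tq [0.296 0.067 0.01 ] t 19.425
```

Emit:
move_arm(
  steps=[
    [0,-0.7,0,0],
    [0,-1.4,0,0],
    [0,-2,0,0],
    [0,-2,0,0],
  ],
)

```text
clock: 19.92
position: [0.6308, -0.0699, 0.267]
ee_rot: [0.434, -3.111, -0.001]
force: [-1.1, 4.3, -1.0]
width: 0.238
```

Run:
```python
from h import *
t=tipnow()
```

```text
tip dock -79.19 -1.38 z 13.32 F x,y,z dock 4.42 -0.13 -0.95 tq [1.26  0.302 0.016] t 19.925
```

Emit:
move_arm(
  steps=[
    [0,-0.4,0,0],
    [0,-0.8,0,0],
    [0,-0.8,0,0],
    [0,-0.8,0,0],
  ],
)

```text
clock: 20.42
position: [0.631, -0.0707, 0.267]
ee_rot: [0.434, -3.111, -0.001]
force: [-1.3, 5.5, -1.5]
width: 0.239
```

Run:
```python
from h import *
t=tipnow()
w=arm.get_image("wrist");save("w12",w,(220,140,440,250),3.6)
t=tipnow()
```

```text
tip dock -80.11 -1.33 z 13.32 F x,y,z dock 5.61 -0.26 -1.49 tq [ 1.514  0.432 -0.038] t 20.425
tip dock -80.15 -1.36 z 13.32 F x,y,z dock 5.38 -0.3 -1.27 tq [ 1.511  0.337 -0.004] t 20.475
```

View pics/w12.png

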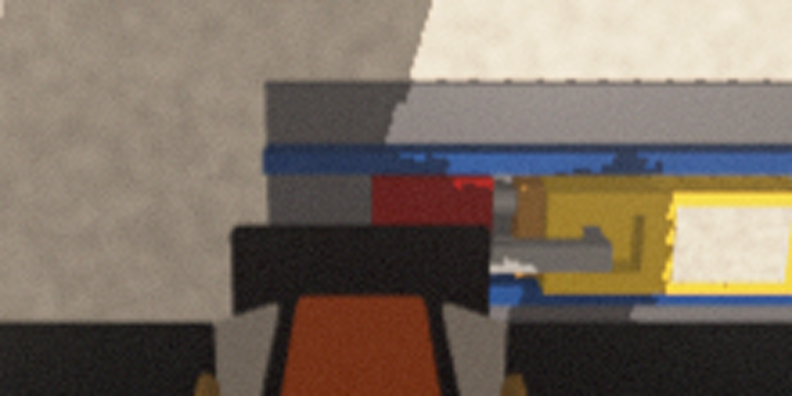

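Emit:
move_arm(
  steps=[
    [0,0,0,0],
    [0,0,0,0],
    [0,0,0,0],
    [0,0,0,0],
    [0,0,0,0],
    [0,0,0,0],
    [0,0,0,0],
    [0,0,0,0],
    [0,0,0,0],
    [0,0,0,0],
    [0,0,0,0],
    [0,0,0,0],
  ],
)

```text
clock: 21.98
position: [0.631, -0.0707, 0.2669]
ee_rot: [0.434, -3.111, -0.001]
force: [-2.2, 5.1, -1.3]
width: 0.241
```

Run:
```python
from h import *
t=tipnow()
```

```text
tip dock -80.1 -1.31 z 13.27 F x,y,z dock 5.52 0.68 -1.31 tq [ 1.537  0.344 -0.016] t 21.975
```

Emit:
move_arm(
  steps=[
    [0,1,0,0],
    [0,2,0,0],
    [0,3,0,0],
    [0,4,0,0],
    [0,5,0,0],
    [0,6,0,0],
    [0,7,0,0],
    [0,7.5,0,0],
    [0,7.5,0,0],
    [0,7.5,0,0],
  ],
)

```text
clock: 23.22
position: [0.629, -0.0639, 0.267]
ee_rot: [-0.434, 3.111, -0.0]
force: [-0.1, 0.5, -1.3]
width: 0.241
```

Run:
```python
from h import *
t=tipnow()
w=arm.get_image("wrist");save("w13",w,(220,140,440,250),3.6)
t=tipnow()
```

```text
tip dock -73.11 -1.31 z 13.32 F x,y,z dock 0.46 -0.01 -1.33 tq [0.048 0.002 0.009] t 23.225
tip dock -73.09 -1.36 z 13.34 F x,y,z dock -0.11 -0.68 -0.53 tq [ 0.075  0.042 -0.004] t 23.275
```

View pics/w13.png

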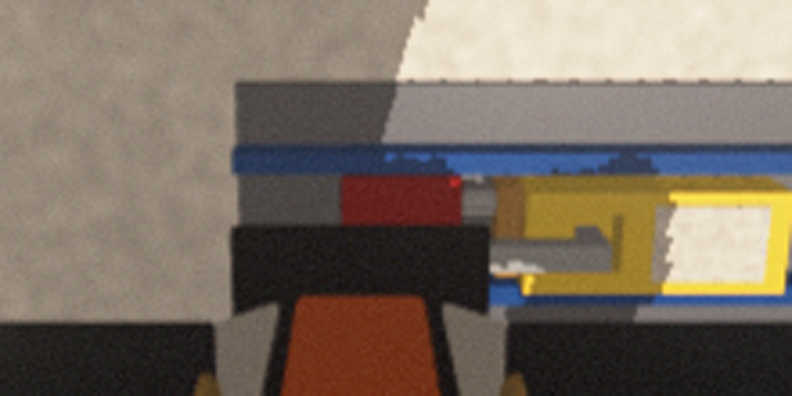

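Emit:
move_arm(
  steps=[
    [0,0,-3,0],
    [0,0,-6,0],
    [0,0,-9,0],
    [0,0,-13,0],
    [0,0,-20,0],
    [0,0,-35,0],
    [0,0,-60,0],
    [0,0,-90,0],
    [0,0,-124,0],
    [0,0,-124,0],
    [0,0,-124,0],
  ],
)

```text
clock: 24.65
position: [0.6288, -0.0638, 0.3911]
ee_rot: [-0.434, 3.111, 0.0]
force: [-0.0, -0.1, -1.6]
width: 0.241
```

Run:
```python
from h import *
t=tipnow()
w=arm.get_image("wrist");save("w14",w);a=arm.get_image("scene");save("s14",a,(270,180,380,250),7)
shift((.4974,-.2516,.3913),187.87)
```

```text
tip dock -72.97 -1.07 z 137.45 F x,y,z dock -0.1 0.07 -1.62 tq [ 0.013  0.049 -0.007] t 24.65
shift [ 177.63 -144.75   -0.94] twist 0.1397862954486258 yaw now -164.12083523702495 tilt [-0.0017  0.0001 -1.    ] clock 24.75
```

View pics/w14.png

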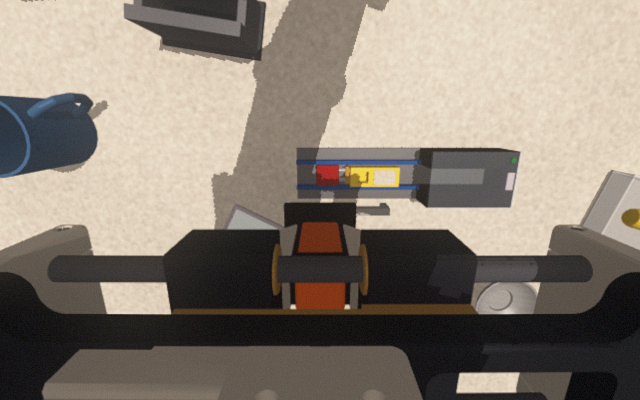

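View pics/s14.png

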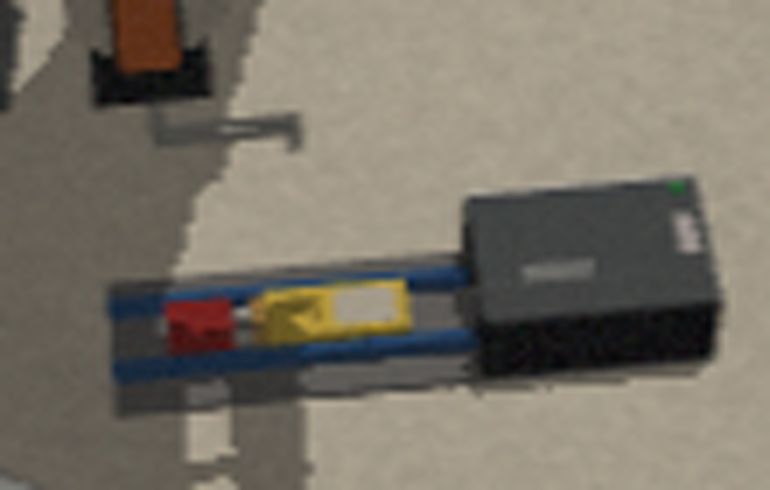

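Emit:
move_arm(
  steps=[
    [22,-18,-2,0.02],
    [52,-42,-3,0.04],
    [84,-68,-3,0.07],
    [116,-94,-3,0.09],
    [148,-120,-3,0.12],
    [168,-137,-3,0.14],
    [177.6,-144.7,-3,0.14],
    [177.6,-144.7,-3,0.14],
    [177.6,-144.7,-3,0.14],
    [177.6,-144.7,-3,0.14],
  ],
)

```text
clock: 26.0
position: [0.4986, -0.2504, 0.3939]
ee_rot: [-0.219, 3.134, 0.001]
force: [0.5, 0.4, -1.2]
width: 0.238
```

Run:
```python
from h import *
shift((.4974,-.2516,.2717),187.87)
w=arm.get_image("wrist");save("w15",w,(250,130,430,240),4.4)
```

```text
shift [  1.34  -1.06 122.18] twist 0.0020269486905985477 yaw now -172.0138643947391 tilt [ 0.0001  0.0005 -1.    ] clock 26.0
```

View pics/w15.png

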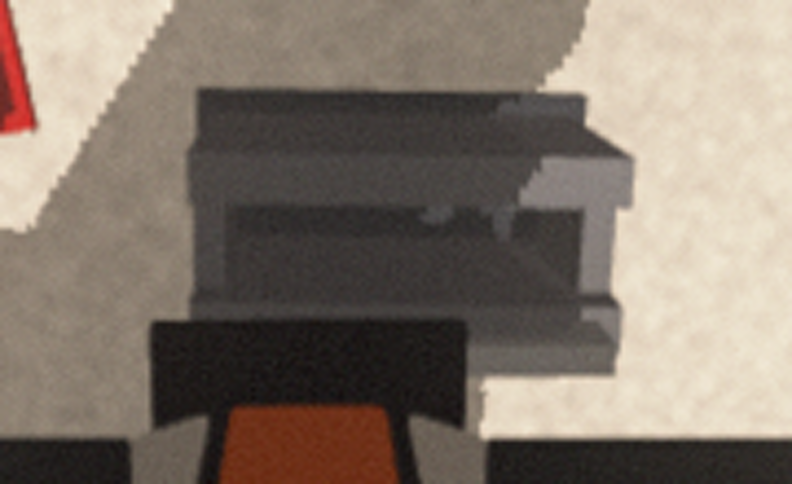

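Emit:
move_arm(
  steps=[
    [1.3,-1.1,8,0],
    [1.3,-1.1,25,0],
    [1.3,-1.1,45,0],
    [1.3,-1.1,65,0],
    [1.3,-1.1,85,0],
    [1.3,-1.1,105,0],
    [1.3,-1.1,115,0],
    [1.3,-1.1,119,0],
    [1.3,-1.1,119,0],
    [1.3,-1.1,119,0],
  ],
)

```text
clock: 27.3
position: [0.4969, -0.253, 0.2756]
ee_rot: [-0.215, 3.133, -0.001]
force: [-0.1, -0.7, -0.1]
width: 0.236
```

Run:
```python
from h import *
shift((.4974,-.2516,.2717),187.87)
s=arm.observe();print(s["force"],s["ft_torque"])
```

```text
shift [-0.73  1.34  3.92] twist -0.0002470400155455444 yaw now -172.14415435026154 tilt [ 0.001  -0.0004 -1.    ] clock 27.3
[-0.085  -0.7348 -0.1173] [0.0264 0.0655 0.0201]
```

Lower the last 3.5 mm with a 1 mm sideways correction, then release.

Emit:
move_arm(
  steps=[
    [-0.7,1.3,1.5,0],
    [-0.7,1.3,3,0],
    [-0.7,1.3,4,0],
    [-0.7,1.3,4,0],
  ],
)

```text
clock: 27.8
position: [0.4972, -0.2514, 0.2717]
ee_rot: [-0.215, 3.134, 0.0]
force: [-2.8, 2.0, 7.6]
width: 0.236
```

Run:
```python
from h import *
shift((.4974,-.2516,.2717),187.87)
s=arm.observe();print(s["force"],s["ft_torque"])
```

```text
shift [-0.15 -0.21 -0.03] twist -0.00016083214085185058 yaw now -172.13921500288086 tilt [ 0.0005  0.0002 -1.    ] clock 27.8
[-2.8346  2.0023  7.6232] [0.4226 0.5525 0.008 ]
```

Emit:
move_arm(
  steps=[
    [0,0,-0.5,0],
    [0,0,-0.5,0],
    [0,0,-0.5,0],
    [0,0,-0.5,0],
    [0,0,-0.5,0],
    [0,0,-0.5,0],
    [0,0,-0.5,0],
    [0,0,-0.5,0],
  ],
  grip=91,
)

```text
clock: 28.8
position: [0.4972, -0.2515, 0.2715]
ee_rot: [-0.215, 3.134, 0.0]
force: [0.9, -1.0, 0.5]
width: 0.987
```

Emit:
move_arm(
  steps=[
    [0,0,-8,0],
    [0,0,-25,0],
    [0,0,-50,0],
    [0,0,-80,0],
    [0,0,-110,0],
    [0,0,-130,0],
    [0,0,-130,0],
    [0,0,-130,0],
  ],
)

```text
clock: 29.8
position: [0.4969, -0.2514, 0.4014]
ee_rot: [0.215, -3.134, -0.0]
force: [-0.5, 0.0, -0.7]
width: 0.989
```

Run:
```python
from h import *
s=arm.observe();w=arm.get_image("wrist");save("w16",w,(250,130,400,240),5.3);save("s16",arm.get_image("scene"),(170,120,480,300),2.5)
np.savez("w16.npz",position=s["position"],ee_rot=s["ee_rot"]);print(s["position"],s["clock"],s["force"])
```

```text
[ 0.4969 -0.2514  0.4014] 29.8 [-0.5049  0.0279 -0.6978]
```

View pics/w16.png

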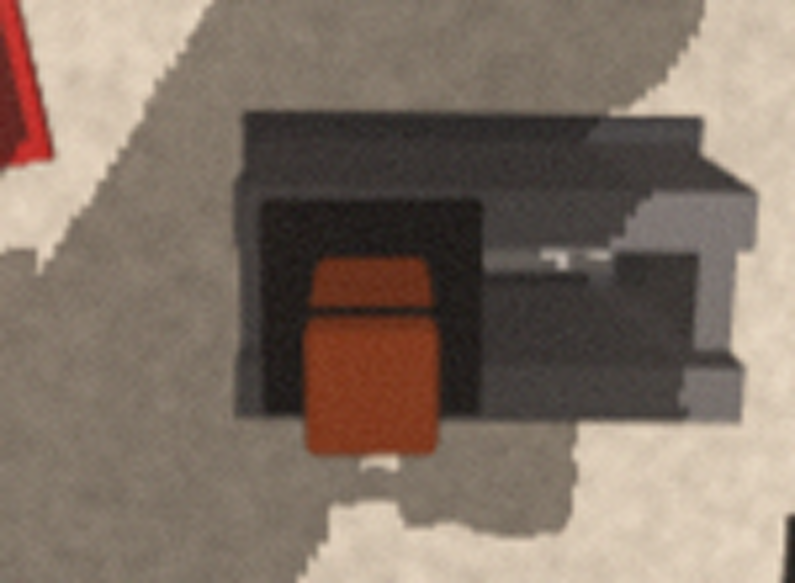

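View pics/s16.png

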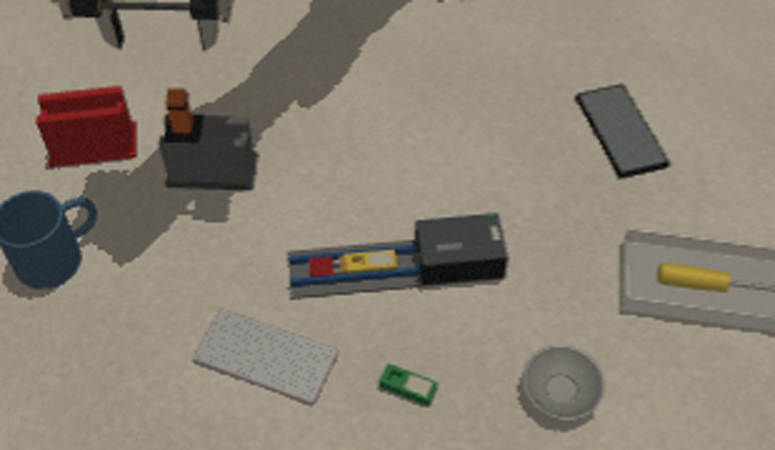

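Run:
```python
from h import *
im=cv2.imread("pics/s16.png");st=dict(np.load("w16.npz"))
A=lambda u,v:(250+(u+.5)/5.3-.5,130+(v+.5)/5.3-.5)
print("guard centre",np.mean([plane("wrist",A(*q),.084,st) for q in[(262,199),(483,199),(480,414),(262,412)]],0))
g=lambda u,v:(170+(u+.5)/2.5-.5,120+(v+.5)/2.5-.5)
for q in[(344,256),(396,250),(398,268),(344,274)]:
    p=plane("scene",g(*q),.02)[:2]-m0;print((p@ex*1000).round(1),(p@ey*1000).round(1))
print(arm.sign_off())
```

```text
guard centre [ 0.4982 -0.2516  0.084 ]
-89.4 8.1
-27.0 9.9
-27.5 -15.8
-91.5 -17.2
the job is handed in; nothing more can be done
None
```

The job is done and handed in at about 30 s of the 64 s allowed; the sign-off gives no verdict, so these are my own readings.

- **Dragging the pack:** I took the pick from the grey rack and hooked the pack's pocket about 32 mm inside the bay. I dragged the pack out slowly, at 5 to 7 N past the leaf.
- **Pushing the contacts:** I held the pack against the contacts for about 2 s at a steady 5.5 N. That works out to about 2.5 to 3 mm of push. The narrowing gap between the brass plate and the red block in the wrist image agrees.
- **Putting things back:** I eased off, unhooked without resistance, hung the pick back and opened the gripper. The arm is now well above everything.

**Last checks:**
- **Pack:** It lies flat between the guides against the contacts. Its pull pocket sits about 73 mm outside the mouth, and its rear about 27 mm clear of the bay.
- **Pick:** Its guard is within about 1.5 mm of where it first hung, upright, with its foot along the trough.
- **Bystanders:** They look unmoved in the last scene picture; I did not measure them again.
- **Disagreement:** In that last rough scene crop, the pack's edges were about 3 mm off-centre across the tray. The pack was about 25.5 mm wide there against a true 24 mm, so I put that down to pixel error. The earlier close wrist views put it 0 to 1.5 mm off-centre, which fits the 1.5 mm of play between the guides.

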